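# Jack up one side of the instrument rack and hold it up

## Task

I need to change the two feet under the side of the instrument rack that has the yellow lifting lug. Stand the red lever jack with its saddle squarely under the pad of that lug, then pump its handle in full strokes until both feet on that side stand clear of the bench by half a centimetre or more, and finish while still holding the handle fully down, because the jack has no catch of its own and lets the rack sink as soon as the handle comes up. Do not touch or shove the rack itself, and leave the other things on the bench where they are.

Things in the scene. Friction and masses are not known exactly. Their poses are not given: they have to be found in the camera images.
- jack: red lever jack, loose on the bench, 0.87 kg in all. Origin: underside of its base plate, straight below the lever pivot; x points from the pivot to the ram and saddle, so the handle points to -x; z up. Base plate x -150 to +95, y +-42, 8 mm thick. Ram and guide centred at x +60 (42 x 32 mm, 78 mm tall). It stands flat and can be carried or pushed along
- carry_fork (a point): where to grip and carry the jack from above: between the two upright red cheeks of the pivot fork, at jack x 0, y 0, 60 mm up. Cheeks: 40 mm long in x, 36 mm wide over both in y (fingers on the two y sides), up to 85 mm high. The handle passes out between the fingers; 43 mm behind the fork its top is 98 mm high. The saddle edge is 39 mm ahead
- saddle_top (a point): centre of the top face of the saddle, a flat dark steel disc 42 mm across, 16 mm thick, on the ram at jack x +60, y 0; height above the bench 92 mm plus the value of joint ram
- ram (a joint): how far the ram with the saddle has been pumped up, m (0 to 0.064); at the start 0 to 0.012. A brake (about 6 N) keeps the empty ram within 3 mm of where it was pumped to while the handle comes up; it does not hold the weight of the rack, which sinks back onto its feet when the handle comes up
- handle (a joint): pump handle about a level axis along jack y, rad: 0 = up (its spring returns it there, rising 0.45 rad above level towards jack -x), 0.43 = fully down on its stop, almost level. A pawl lifts the ram by its teeth (pitch 9 mm), 12 to 21 mm a full down stroke. Pressing at handle_grip takes about 4 to 7 N empty, 10 to 16 N under the rack. Two or three full strokes are needed
- handle_pivot (a point): axis of the handle, at jack x 0, y 0, 68 mm above the underside of the jack
- handle_grip (a point): centre line of the handle in the middle of its black rubber grip, 140 mm from the pivot, 130 mm above the bench when up and 71 mm when down. The grip is round, 24 mm across, from 90 to 180 mm from the pivot. Press on it from above (closed fingertips) or pinch it
- rack: grey half-width instrument rack, 240 (x) x 250 (y) x 245 mm high, about 3.8 kg, loose, on four black round screw feet (36 mm across, 45 mm high to the frame). Origin: at bench level under its middle; the side with the yellow lug faces its -y, the instrument panels its -x
- lift_pad (a point): the marked lift point: centre of the underside of the round black pad (30 mm across, 10 mm thick) below the yellow tongue of the lug, at rack x 0, y -157, 127 mm above the bench while the rack stands on its feet. Tongue: 44 mm in rack x, 10 mm thick, top at 147 mm with a red spot straight above the pad, reaching out to rack y -179. Below it only bench
- near_foot_a (a point): underside of the foot on the lug side at rack x -100, y -105; height 0 on the bench
- near_foot_b (a point): underside of the foot on the lug side at rack x +100, y -105; height 0 on the bench
- far_foot_a (a point): underside of the foot on the far side at rack x -100, y +105; these two stay on the bench (jacking may draw the rack along by about 10 mm)
- far_foot_b (a point): underside of the foot on the far side at rack x +100, y +105
- tray_a: clear plastic component tray 75 x 150 x 30 mm with yellow, blue and red-brown components; origin at the centre of its underside; leave alone
- tray_b: clear plastic component tray 75 x 150 x 30 mm with green, blue, copper and black components; origin at the centre of its underside; leave alone
- bottle: white plastic bottle, red label and cap, 70 mm across, 190 mm tall; origin at the centre of its underside; leave alone
- spare_foot: spare black screw foot, 36 mm across, 45 mm tall, standing on its pad; origin at the centre of its underside; leave alone
- wrench: steel wrench 150 mm long lying on the bench; leave alone
- screwdriver: screwdriver 190 mm long lying on the bench; leave alone
- solder_reel: metal solder reel, 60 mm across, 35 mm tall, standing on its flange; leave alone

How it is judged:
By the outcome, as a careful person would: the job done as asked, in the order asked, and still so for the second after the job is handed in, while the arm keeps its last pose, push and grip.
It also fails if it takes over 64 s, if anything falls off the work surface, if the arm or the gripper's body presses on something with over 40 N, if the wrist force passes 120 N, or if a joint passes its speed limit or range.

## Robot

A 6-joint arm with a two-finger parallel gripper is mounted at the origin on the work surface. World frame = base frame: x ahead of the robot, y to its left, z up, the work surface at z = 0. Lengths are in mm, angles in rad, forces in N, time in s.
With the tool pointing down it reaches from about 350 to 875 mm from the base axis. Payload 4.2 kg.
Tool frame: the origin (TCP) lies midway between the tips of the shut fingers; the grasp point (between the pads) lies 19 mm behind it (arm.tcp_to_grasp is the distance from the TCP to the grasp point, in mm); z points along the fingers, y is the line along which they close (so a half turn about z gives the same grasp; the last joint's range is limited). The gripper opens to 85 mm and grips with 20 to 120 N. Pads are 22 mm wide; open, the fingers measure 114 mm over their backs; the gripper's body (76 mm by 85 mm) begins 54 mm behind the grasp point. The pads swing forward as they close: fully open they stand 13 mm farther back than shut.
Start: joints at [1.48, 0.385, 0.008, 0, -1.194, -0.259], TCP at [214.161, 587.141, 231.312] pointing down, gripper open.
Joint ranges: [-3.14, 3.14], [-1.21, 2.06], [-1.07, 1.41], [-3.16, 2.05], [-2.99, -0.16], [-3.1, 3.1]. Speed limits (rad/s): [2.79, 2.79, 3.14, 3.14, 3.14, 3.14].

## Interface

Orientations are given as a unit quaternion [x, y, z, w].
In Python, from bench import arm, imaging, job, models gives the robot as it stands.
- The arm moves only by the tool arm_command, never from a script. Its argument "rows" is a list of rows, each an object with "grip": the opening, from 0 (shut) to 1 (fully open); "linear": the shift along the tool's x, y, z in mm, a list of three; "rot": the turn, a rotation vector about the tool's x, y, z in rad, a list of three. In form: [{"grip": grip, "linear": [tx, ty, tz], "rot": [rx, ry, rz]}, ...]. A call has 1 to 10 rows; each row is the pose to reach, as a shift and turn from the pose commanded when the call began, along the tool's axes at that moment; what a row does not reach only later rows make up. A row lasts 1/8 s, in which the tool goes at most 62.5 mm and 10.7 degrees, less where a joint would pass 70% of its speed; a pose out of reach is approached as far as the arm can. A call with a gripper value outside its range is refused whole. The fingers move at their own pace and stop on an object; the grip force is fixed at half the most. Time passes only in rows, so rows that repeat a pose let the fingers close. It gives the time, the measured TCP pose, the force, the opening and the grip force at its end, in the units of the state.
- arm.read_state(): the state, without advancing time (a new reading comes with each control period).
- imaging.get_image(name): name is "scene" or "top"; returns a dict with "frame" (480x640x3 uint8, red, green, blue), "fx", "fy", "cx", "cy" (pixels), "extrinsics" (4x4, takes a point from world to camera coordinates). Camera axes: x right, y down, z forward; pixel columns grow to the right and rows downward; lengths in mm; the calibration is good to about 2 mm. A picture is of the moment at which its call begins. There is no depth.
- job.job_done(): hands the job in; it is judged then, once.
Trained networks look in a picture, given as the dict that the camera call returned (one of the last four; its "shot" number tells which), for a name from the list of things; names that differ only in an ending like _2 or _b are one class to them, and where a whole thing is asked for, a point or a joint stands for the part that bears it (a point fixed in the world has none). Each returns a list of dicts, best first, with "score" (0 to 1); they miss things now and then, are a little off and sometimes report something else, mostly with a low value. They report only what shows in the picture. A call takes as long as a camera call.
- models.spot_in(picture, query): "rect" ([left, top, right, bottom] in pixels, round what is visible of it).
- models.tip_of(picture, query): "pixel" ([column, row] in pixels: a listed point, or the origin of a listed thing).
The state is a dict: "clock": time; "joints": joint angles; "joint_vel": joint speeds; "joint_efforts": joint torques, N m; "position": TCP position; "ee_rot": TCP orientation; "contact_force": force on the tool from outside, world axes, zero at the start; "wrist_torque": the same for the moment, N m; "gripper_width": finger opening in mm; "grasp_force": force on a finger pad.
Only numpy, scipy, OpenCV 4.12 (cv2) and the standard library are available. Lean on these libraries where they do the work, as an engineer would, in place of code of your own. Each camera call takes 0.05 s, during which the arm holds its last target. There are 200 camera calls.

## Working session

There is one attempt and no reset: what is moved stays moved. The work goes in short steps, Python scripts to look and compute and a tool call to move; the robot and the scene stay as the last step left them, time stands still between calls to the robot, and variables do not carry over. Pictures are saved under pics/ and viewed, at most 10 in all, crops included, and the job is handed in when it is done.

Besides the shell and the picture viewer there is one more tool, called after "Emit:" as a command line: name --argument value ..., lists and objects as JSON in quotes. arm_command: Moves the arm, as the interface text tells. Its arguments: {"type":"object","properties":{"rows":{"type":"array"}},"required":["rows"]}

```bash
mkdir -p pics; cat > h.py <<'E'
import numpy as np, cv2
from bench import arm, imaging, job, models
from scipy.spatial.transform import Rotation as R
def ray(p,px):
    E=np.array(p["extrinsics"]);d=np.array([(px[0]-p["cx"])/p["fx"],(px[1]-p["cy"])/p["fy"],1])
    return -E[:3,:3].T@E[:3,3], E[:3,:3].T@d
def at_z(p,px,z):
    o,d=ray(p,px); return o+d*(z-o[2])/d[2]
def tri(p1,a,p2,b):
    o1,d1=ray(p1,a);o2,d2=ray(p2,b)
    s=np.linalg.lstsq(np.c_[d1,-d2],o2-o1,rcond=None)[0]
    x,y=o1+d1*s[0],o2+d2*s[1]; return (x+y)/2,np.linalg.norm(x-y)
def proj(p,X):
    c=(np.array(p["extrinsics"])@np.r_[X,1])[:3]; return [p["fx"]*c[0]/c[2]+p["cx"],p["fy"]*c[1]/c[2]+p["cy"]]
def shot(n,f=None):
    p=imaging.get_image(n)
    if f: cv2.imwrite("pics/"+f,cv2.cvtColor(p["frame"],cv2.COLOR_RGB2BGR))
    return p
E
python3 - <<'E'
from h import *
np.set_printoptions(precision=1,suppress=True)
s=shot("scene","s0.png");t=shot("top","t0.png")
Z=dict(carry_fork=60,handle_pivot=68,saddle_top=None,handle_grip=None,jack=0,lift_pad=127,rack=0,near_foot_a=0,far_foot_a=0,bottle=0,tray_a=0,solder_reel=0,spare_foot=0,wrench=0,screwdriver=0)
for q,z in Z.items():
    A=models.tip_of(s,q);B=models.tip_of(t,q)
    for n,p,L in(("s",s,A),("t",t,B)):
        for l in L[:3]: print(q,n,round(l["score"],2),np.array(l["pixel"]), at_z(p,l["pixel"],z)[:2] if z is not None else "")
    if A and B: x,e=tri(s,A[0]["pixel"],t,B[0]["pixel"]);print("   tri",x,e)
st=arm.read_state();print(st["clock"],R.from_quat(st["ee_rot"]).as_matrix())
E
```

```text
carry_fork s 0.71 [309.3 262.7] [560.8 136.1]
carry_fork t 0.9 [273.7 224.7] [562.4 124.9]
   tri [562.2 125.7  50.9] 1.9888671142771976
handle_pivot s 0.66 [303.6 262.7] [577.8 145.4]
handle_pivot t 0.84 [272.6 217.3] [580.  127.4]
   tri [580.1 128.7  53.4] 2.82185743822379
saddle_top s 0.61 [290.6 245.3] 
saddle_top s 0.44 [307.6 274.4] 
saddle_top t 0.72 [276.7 197.5] 
saddle_top t 0.29 [385.  229.2] 
   tri [620.4 115.1 111.7] 5.4582619733509325
handle_grip s 0.82 [344.4 255.2] 
handle_grip t 0.96 [249.1 271.8] 
   tri [450.4 174.3 124.8] 9.769953654592552
jack s 0.88 [307.5 275.8] [567.4 130.4]
jack t 0.85 [270.9 222. ] [574.6 137.4]
   tri [570.5 136.9   6.4] 6.858756831873347
lift_pad s 0.8 [317.8 190.2] [ 540.6 -158.9]
lift_pad t 0.67 [384.3 228.7] [ 552.1 -140. ]
lift_pad t 0.54 [125.6 211.6] [581.  466.9]
   tri [ 545.4 -137.5  142.3] 10.762272093043409
rack s 0.71 [306.2 199. ] [ 586.7 -286.1]
near_foot_a s 0.8 [342. 213.] [ 455.4 -201.4]
near_foot_a s 0.6 [284.8 217.1] [ 658.7 -173.9]
near_foot_a s 0.59 [313.8 192.8] [ 559.7 -326.7]
near_foot_a t 0.96 [390.  195.3] [ 650
[... 594 characters left out ...]
eel s 0.49 [374.7 171.9] [ 323.4 -474.6]
solder_reel t 0.74 [498.2 324.8] [ 318.6 -456.5]
   tri [ 323.1 -450.3   15.7] 5.215811434521494
spare_foot s 0.4 [381.3 212.9] [ 314.8 -204.1]
spare_foot t 0.43 [402.9 319.1] [ 328.9 -209.7]
   tri [ 321.2 -210.5   -5.3] 14.283001698357753
wrench s 0.71 [386.  190.2] [ 287.9 -347.8]
wrench s 0.46 [293.4 374.1] [591.3 510.4]
wrench s 0.29 [343.3 254.9] [453.8  28.2]
wrench t 0.98 [449.7 334.3] [ 292.1 -330.9]
   tri [ 292.2 -326.9   14.1] 3.6712675600599973
screwdriver s 0.73 [292.8 372.8] [593.1 506.2]
screwdriver t 0.88 [126.3 211.2] [595.8 515.3]
   tri [593.8 512.2   7.9] 2.402976278832775
1.6 [[ 0.9 -0.3 -0. ]
 [-0.3 -0.9 -0. ]
 [-0.   0.  -1. ]]
```

```bash
ls; python3 -c "
import cv2;a=cv2.imread('pics/s0.png');print(a.shape)"
```

```text
h.py
pics
(480, 640, 3)
```

View pics/s0.png

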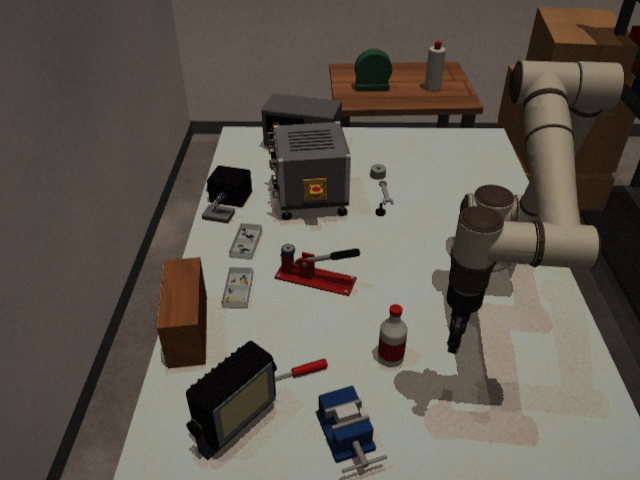

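View pics/t0.png

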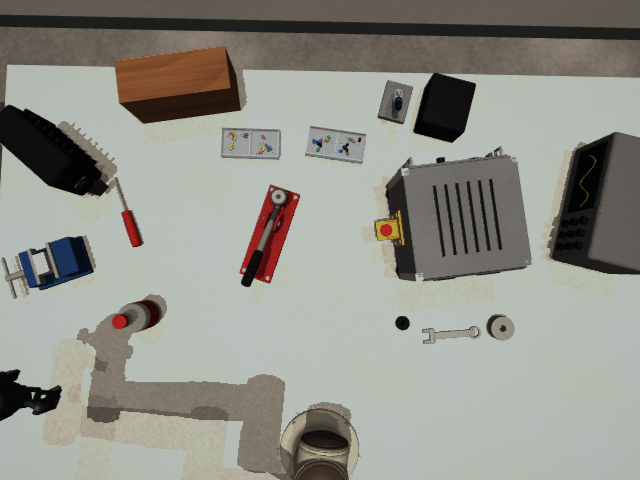

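The scene shows the jack at about (315,270) and the rack lug at (316,189). In the top view the jack's ram is at (278,197), its grip at (252,272) and the lug's red spot at (386,230). I'll zoom in on the jack and lug to measure them.

```bash
python3 - <<'E'
import cv2,numpy as np
a=cv2.imread('pics/t0.png');
j=cv2.resize(a[175:295,230:310],None,fx=5,fy=5,interpolation=cv2.INTER_CUBIC)
k=cv2.resize(a[145:265,365:445],None,fx=5,fy=5,interpolation=cv2.INTER_CUBIC)
cv2.imwrite('pics/crop.png',np.hstack([j,k])[:, :800])
h=cv2.cvtColor(a,cv2.COLOR_BGR2HSV)
red=(((h[...,0]<6)|(h[...,0]>174))&(h[...,1]>150)&(h[...,2]>70)).astype(np.uint8)
for n,(x0,y0,x1,y1) in dict(jack=(230,175,310,295),spot=(370,215,402,245)).items():
    m=np.zeros_like(red);m[y0:y1,x0:x1]=red[y0:y1,x0:x1]
    p=cv2.findNonZero(m)[:,0];print(n,len(p),p.mean(0),cv2.boxPoints(cv2.minAreaRect(p)).tolist())
E
```

```text
jack 1877 [270.46989877 236.41981886] [[239.3052520751953, 272.4974670410156], [269.99664306640625, 184.25970458984375], [300.01690673828125, 194.7015380859375], [269.32550048828125, 282.9393005371094]]
spot 105 [385.95238095 229.81904762] [[381.0, 224.0], [391.0, 224.0], [391.0, 235.0], [381.0, 235.0]]
```

View pics/crop.png

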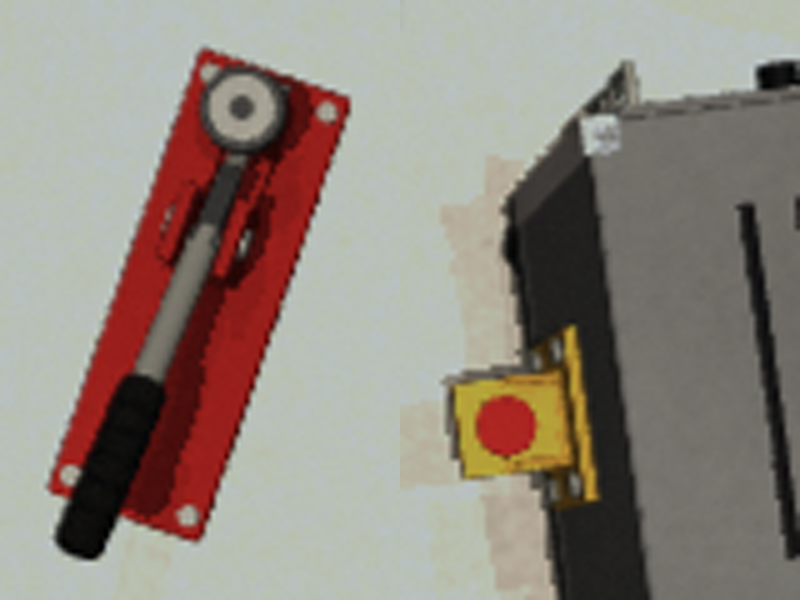

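The crop shows the base-plate corners at crop pixels (203,48), (350,98), (200,541) and (50,490), with the saddle at (243,107). The red spot is at (505,427), and the tongue's outer edge runs from (452,388) to (462,478).

```bash
python3 - <<'E'
from h import *
np.set_printoptions(precision=1,suppress=True)
t=shot("top");s=shot("scene")
P=np.array([[203,48],[350,98],[200,541],[50,490]])/5-.4+[230,175]
W=np.array([at_z(t,p,8)[:2] for p in P]);M=np.array([[95,42],[95,-42],[-150,-42],[-150,42]])
mc,wc=M.mean(0),W.mean(0);H=(M-mc).T@(W-wc)
yaw=np.arctan2(H[0,1]-H[1,0],H[0,0]+H[1,1]);Rz=np.array([[np.cos(yaw),-np.sin(yaw)],[np.sin(yaw),np.cos(yaw)]])
o=wc-Rz@mc;print("jack",o,np.degrees(yaw),"res",W-(M@Rz.T+o))
c=Rz@[60,0]+o
print("saddle expected",c)
for z in(92,98,104):print(z,at_z(t,np.array([243,107])/5-.4+[230,175],z)[:2])
print("spot",at_z(t,[386,229.8],147))
sp=at_z(t,[386,229.8],147);print("spot in scene",proj(s,sp),[m for m in models.tip_of(s,"lift_pad")[:1]])
a,b=[at_z(t,np.array(p)/5-.4+[285,145],147)[:2] for p in([452,388],[462,478])];print("tongue",a,b,np.degrees(np.arctan2(*(a-b)[::-1])))
C=[at_z(t,p,245)[:2] for p in([403,169],[519,157],[530,270],[417,280])]
print(C,np.degrees(np.arctan2(*(C[0]-C[3])[::-1])),np.degrees(np.arctan2(*(C[1]-C[2])[::-1])),[np.linalg.norm(C[i]-C[i-1]) for i in range(4)],np.mean(C,0))
# grip height
h=models.tip_of(t,"handle_grip")[0]["pixel"];print(h, [at_z(t,h,z)[:2] for z in(125,130)], Rz@[-126,0]+o)
st=arm.read_state();print(st["position"],R.from_quat(st["ee_rot"]).as_euler("ZYX",degrees=True))
f=s["frame"][165:300,255:375];cv2.imwrite("pics/sc.png",cv2.resize(f[...,::-1],None,fx=4.4,fy=4.4,interpolation=cv2.INTER_CUBIC))
E
```

```text
jack [570.8 130.5] -17.56019862953835 res [[-1.4 -1.1]
 [-0.9  1.9]
 [ 1.4  0.7]
 [ 0.9 -1.5]]
saddle expected [628.  112.4]
92 [629.7 113. ]
98 [628.8 112.5]
104 [628.  112.1]
spot [ 548. -141.  147.]
spot in scene [np.float64(315.4563474753791), np.float64(188.273913546804)] [{'pixel': [315.6, 189.1], 'score': 0.81}]
tongue [ 565.1 -115.4] [ 523.6 -120.5] 6.956248766771346
[array([ 669.6, -160.5]), array([ 700. , -406.2]), array([ 461.5, -427.8]), array([ 436.4, -191.5])] 7.574636799838995 5.174203135336527 [np.float64(235.19747869274664), np.float64(247.52581182060675), np.float64(239.4356751146119), np.float64(237.57031534452062)] [ 566.9 -296.5]
[254.0, 272.1] [array([445., 163.]), array([445.1, 162.4])] [450.7 168.5]
[214.2 587.2 231.4] [ -20.   -0. -180.]
```

View pics/sc.png

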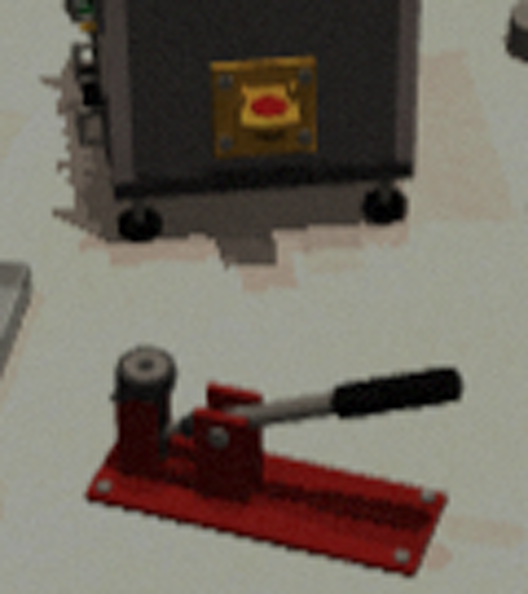

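```bash
cat >> h.py <<'E'
def pose(x,y,z,yaw,tilt=0):
    "tool pointing down, its x along yaw (rad), then tilted by tilt about tool y"
    return np.array([x,y,z]),R.from_euler("z",yaw)*R.from_euler("x",np.pi)*R.from_euler("y",tilt)
def rel(start,targets):
    p0,r0=start
    for p,r in targets: print("lin",np.round(r0.inv().apply(p-p0),1).tolist(),"rot",np.round((r0.inv()*r).as_rotvec(),3).tolist())
def cur():
    s=arm.read_state();return np.array(s["position"]),R.from_quat(s["ee_rot"])
E
python3 - <<'E'
from h import *
y=np.radians(-17.6)
c=cur();print(c[1].as_matrix().round(3).tolist())
rel(c,[pose(214,587,290,np.radians(-20)),pose(574.4,129.4,200,y,.2),pose(574.4,129.4,120,y,.2),pose(574.4,129.4,47,y,.2)])
E
```

```text
[[0.939, -0.343, 0.0], [-0.343, -0.939, 0.0], [0.0, -0.0, -1.0]]
lin [-0.1, 0.2, -58.6] rot [-0.0, -0.0, -0.001]
lin [495.3, 306.6, 31.3] rot [0.004, 0.2, -0.042]
lin [495.3, 306.6, 111.3] rot [0.004, 0.2, -0.042]
lin [495.3, 306.6, 184.3] rot [0.004, 0.2, -0.042]
```

Emit:
arm_command --rows '[{"grip": 1,"linear": [0,0,-58],"rot": [0,0,0]},{"grip": 1,"linear": [48,30,-58],"rot": [0,0,0]},{"grip": 1,"linear": [98,60,-58],"rot": [0,0,0]},{"grip": 1,"linear": [148,91,-58],"rot": [0,0,0]},{"grip": 1,"linear": [198,122,-58],"rot": [0,0,0]},{"grip": 1,"linear": [248,153,-58],"rot": [0,0,0]},{"grip": 1,"linear": [298,184,-58],"rot": [0,0.05,0]},{"grip": 1,"linear": [348,215,-58],"rot": [0.002,0.1,-0.02]},{"grip": 1,"linear": [398,246,-40],"rot": [0.002,0.15,-0.03]},{"grip": 1,"linear": [448,277,-20],"rot": [0.004,0.2,-0.042]}]'

```text
clock: 3.05
position: [541.3, 172.1, 251.6]
ee_rot: [0.983, -0.152, 0.1, 0.015]
contact_force: [-0.2, 0.9, -0.2]
gripper_width: 85.1
grasp_force: 0.0
```

```bash
python3 - <<'E'
from h import *
y=np.radians(-17.6)
c=cur();print(c[0],arm.read_state()["clock"])
rel(c,[pose(574.4,129.4,200,y,.2),pose(574.4,129.4,120,y,.2),pose(574.4,129.4,47,y,.2)])
E
```

```text
[541.32331559 172.05087995 251.63060307] 3.05
lin [33.1, 30.7, 59.5] rot [-0.001, -0.003, 0.0]
lin [17.0, 30.8, 137.8] rot [-0.001, -0.003, 0.0]
lin [2.3, 30.9, 209.3] rot [-0.001, -0.003, 0.0]
```

Emit:
arm_command --rows '[{"grip": 1,"linear": [17,16,28],"rot": [0,0,0]},{"grip": 1,"linear": [33,31,60],"rot": [0,0,0]},{"grip": 1,"linear": [26,31,98],"rot": [0,0,0]},{"grip": 1,"linear": [17,31,138],"rot": [0,0,0]},{"grip": 1,"linear": [17,31,138],"rot": [0,0,0]},{"grip": 1,"linear": [17,31,138],"rot": [0,0,0]}]'

```text
clock: 3.8
position: [573.9, 131.1, 121.1]
ee_rot: [0.983, -0.152, 0.1, 0.015]
contact_force: [-0.0, -1.2, 0.3]
gripper_width: 85.3
grasp_force: 0.0
```

```bash
python3 - <<'E'
from h import *
y=np.radians(-17.6)
c=cur();print(c[0],arm.read_state()["clock"])
rel(c,[pose(574.4,129.4,120,y,.2),pose(574.4,129.4,47,y,.2)])
shot("scene","s1.png")
a=cv2.imread("pics/s1.png")[150:310,230:430];cv2.imwrite("pics/s1c.png",cv2.resize(a,None,fx=3.7,fy=3.7,interpolation=cv2.INTER_CUBIC))
E
```

```text
[573.89829163 131.14956165 121.13995903] 3.8
lin [0.8, 1.5, 1.3] rot [-0.001, -0.002, 0.0]
lin [-13.9, 1.6, 72.8] rot [-0.001, -0.002, 0.0]
```

View pics/s1c.png

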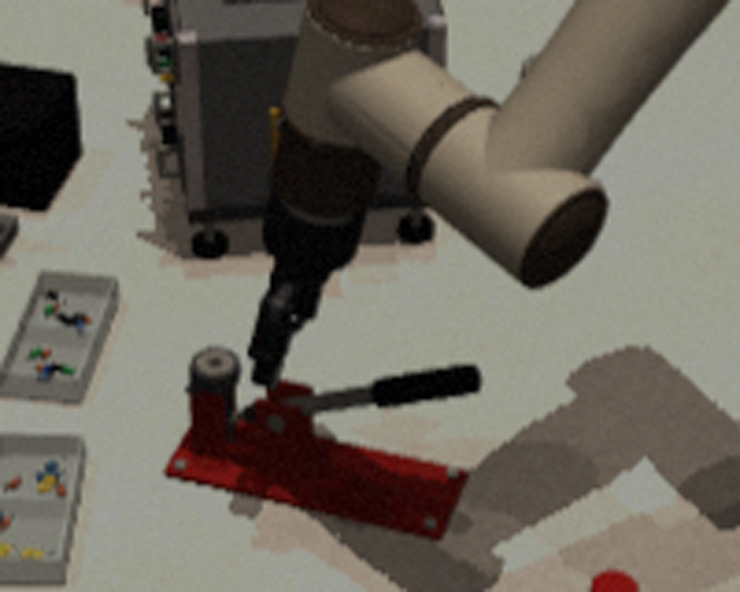

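The tool is over the fork at crop pixel (265,380), tilted toward the handle and clear of the saddle at (213,365). Next I descend and grip.

Emit:
arm_command --rows '[{"grip": 1,"linear": [-6,1.5,35],"rot": [0,0,0]},{"grip": 1,"linear": [-14,1.5,72.8],"rot": [0,0,0]},{"grip": 1,"linear": [-14,1.5,72.8],"rot": [0,0,0]},{"grip": 0,"linear": [-14,1.5,72.8],"rot": [0,0,0]},{"grip": 0,"linear": [-14,1.5,72.8],"rot": [0,0,0]},{"grip": 0,"linear": [-14,1.5,72.8],"rot": [0,0,0]},{"grip": 0,"linear": [-14,1.5,72.8],"rot": [0,0,0]},{"grip": 0,"linear": [-14,1.5,72.8],"rot": [0,0,0]},{"grip": 0,"linear": [-14,1.5,72.8],"rot": [0,0,0]}]'

```text
clock: 4.97
position: [574.2, 129.9, 47.2]
ee_rot: [0.983, -0.152, 0.1, 0.014]
contact_force: [-1.6, 2.2, 6.0]
gripper_width: 35.7
grasp_force: 63.0
```

```bash
python3 - <<'E'
from h import *
c=cur();s=arm.read_state();print(c[0],s["clock"],s["grasp_force"],s["gripper_width"],s["contact_force"])
b=c[1].as_matrix();print(np.degrees(np.arctan2(b[1,0],b[0,0])))
# carry: turn -65.7deg about world z, pivot target (541,-81.4)
z0=c[0][2]
def g(px,py,yd,z,t=.2):
    y=np.radians(yd);return pose(px+3.8*np.cos(y),py+3.8*np.sin(y),z,y,t)
A=np.array([570.8,130.5,-17.6]);B=np.array([541,-81.4,-83.3])
for k in np.linspace(0,1,9): rel(c,[g(*(A+k*(B-A)),z0+ (14 if k>0 else 0))])
E
```

```text
[574.1861166  129.86648359  47.15599933] 4.975 62.96287178993225 35.696632633134136 [-1.63172197  2.17709259  6.04274181]
-17.59339631701623
lin [0.4, 0.4, 0.1] rot [-0.002, -0.003, 0.0]
lin [7.5, 27.3, -12.8] rot [-0.031, -0.003, 0.141]
lin [11.8, 54.2, -12.0] rot [-0.06, -0.002, 0.281]
lin [15.9, 81.1, -11.2] rot [-0.088, -0.002, 0.421]
lin [20.1, 108.0, -10.4] rot [-0.117, -0.002, 0.562]
lin [24.1, 134.8, -9.7] rot [-0.146, -0.002, 0.702]
lin [28.1, 161.5, -8.9] rot [-0.174, -0.002, 0.843]
lin [32.0, 188.2, -8.2] rot [-0.203, -0.001, 0.983]
lin [35.9, 214.9, -7.4] rot [-0.232, -0.001, 1.124]
```

Emit:
arm_command --rows '[{"grip": 0,"linear": [3,0,-13.6],"rot": [0,0,0]},{"grip": 0,"linear": [3,0,-13.6],"rot": [0,0,0]},{"grip": 0,"linear": [5,14,-13],"rot": [-0.015,0,0.07]},{"grip": 0,"linear": [7.5,27.3,-12.8],"rot": [-0.031,-0.003,0.141]},{"grip": 0,"linear": [9.6,41,-12.4],"rot": [-0.045,-0.002,0.21]},{"grip": 0,"linear": [11.8,54.2,-12.0],"rot": [-0.06,-0.002,0.281]},{"grip": 0,"linear": [13.9,68,-11.6],"rot": [-0.074,-0.002,0.35]},{"grip": 0,"linear": [15.9,81.1,-11.2],"rot": [-0.088,-0.002,0.421]},{"grip": 0,"linear": [20.1,108.0,-10.4],"rot": [-0.117,-0.002,0.562]},{"grip": 0,"linear": [20.1,108.0,-10.4],"rot": [-0.117,-0.002,0.562]}]'

```text
clock: 6.22
position: [554.7, 18.4, 57.5]
ee_rot: [0.899, -0.426, 0.087, 0.046]
contact_force: [0.5, -0.1, -8.7]
gripper_width: 34.9
grasp_force: 61.7
```

```bash
python3 - <<'E'
from h import *
np.set_printoptions(precision=1,suppress=True)
s=arm.read_state();c=cur();print(c[0],s["clock"],s["grasp_force"],s["gripper_width"],s["contact_force"])
b=c[1].as_matrix();print(np.degrees(np.arctan2(b[1,0],b[0,0])))
t=shot("top","t2.png");sc=shot("scene","s2.png")
a=cv2.imread("pics/s2.png")[150:300,240:400];d=cv2.imread("pics/t2.png")[170:320,240:400]
cv2.imwrite("pics/c2.png",np.hstack([cv2.resize(a,(400,375),interpolation=2),cv2.resize(d,(400,375),interpolation=2)]))
def g(px,py,yd,z,t=.2):
    y=np.radians(yd);return pose(px+3.8*np.cos(y),py+3.8*np.sin(y),z,y,t)
A=np.array([570.8,130.5,-17.6]);B=np.array([541,-81.4,-83.3])
for k in np.linspace(.5,1,5): rel(c,[g(*(A+k*(B-A)),61)])
E
```

```text
[554.7  18.4  57.5] 6.225 61.69023156166077 34.94406966940096 [ 0.5 -0.1 -8.7]
-50.6192458377262
lin [0.5, -4.7, -3.5] rot [0.009, 0.003, -0.003]
lin [18.2, 15.5, 0.2] rot [-0.019, 0.002, 0.138]
lin [35.9, 35.6, 3.9] rot [-0.047, 0.002, 0.278]
lin [53.5, 55.8, 7.5] rot [-0.076, 0.001, 0.419]
lin [71.0, 75.9, 11.2] rot [-0.104, 0.0, 0.559]
```

View pics/c2.png

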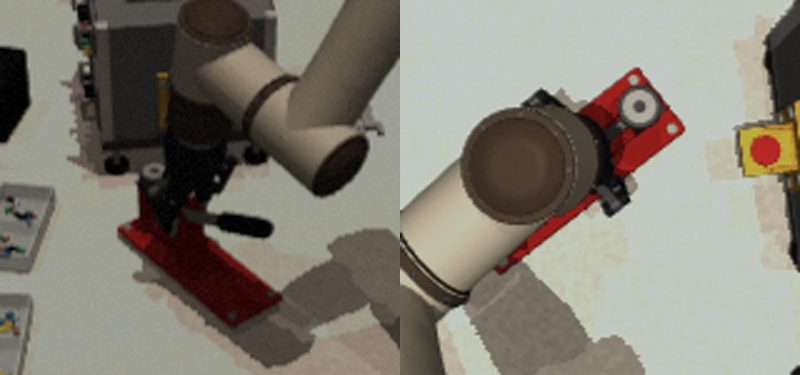

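The jack is carried clear and stays level. In the right half of the crop the saddle is at (640,107) and the lug spot at (766,151). I'll turn to the final heading about 60 mm short of the pad and re-measure.

```bash
python3 - <<'E'
from h import *
np.set_printoptions(precision=1,suppress=True)
c=cur()
def g(px,py,yd,z,t=.2):
    y=np.radians(yd);return pose(px+3.8*np.cos(y),py+3.8*np.sin(y),z,y,t)
A=np.array([552.2,20.4,-50.6]);B=np.array([534,-21.8,-83.3])
for k in (.25,.5,.75,1): rel(c,[g(*(A+k*(B-A)),57.5)])
E
```

```text
lin [5.9, 13.8, 2.1] rot [-0.023, 0.001, 0.143]
lin [10.9, 24.6, 3.2] rot [-0.052, 0.001, 0.282]
lin [15.9, 35.3, 4.2] rot [-0.08, 0.001, 0.422]
lin [20.7, 46.0, 5.3] rot [-0.108, 0.0, 0.562]
```

Emit:
arm_command --rows '[{"grip": 0,"linear": [3,7,1],"rot": [-0.012,0,0.07]},{"grip": 0,"linear": [6,14,2],"rot": [-0.023,0,0.143]},{"grip": 0,"linear": [8.5,19,2.6],"rot": [-0.038,0,0.21]},{"grip": 0,"linear": [11,24.6,3.2],"rot": [-0.052,0,0.282]},{"grip": 0,"linear": [13.5,30,3.7],"rot": [-0.066,0,0.352]},{"grip": 0,"linear": [16,35.3,4.2],"rot": [-0.08,0,0.422]},{"grip": 0,"linear": [18.3,40.5,4.8],"rot": [-0.094,0,0.492]},{"grip": 0,"linear": [20.7,46,5.3],"rot": [-0.108,0,0.562]},{"grip": 0,"linear": [20.7,46,5.3],"rot": [-0.108,0,0.562]},{"grip": 0,"linear": [20.7,46,5.3],"rot": [-0.108,0,0.562]}]'

```text
clock: 7.58
position: [535.3, -24.7, 58.4]
ee_rot: [0.744, -0.661, 0.075, 0.065]
contact_force: [0.2, 0.4, -8.5]
gripper_width: 35.2
grasp_force: 61.7
```

```bash
python3 - <<'E'
from h import *
np.set_printoptions(precision=1,suppress=True)
s=arm.read_state();c=cur();print(c[0],s["clock"],s["grasp_force"],s["gripper_width"],s["contact_force"])
b=c[1].as_matrix();y=np.arctan2(b[1,0],b[0,0]);print(np.degrees(y),c[1].as_matrix()[:,2])
t=shot("top","t3.png");sc=shot("scene","s3.png")
piv=c[0][:2]-3.8*np.array([np.cos(y),np.sin(y)]);print("piv",piv,"saddle exp",piv+60*np.array([np.cos(y),np.sin(y)]))
for p in(t,sc):
  m=models.tip_of(p,"saddle_top")[:1]
  for l in m: print(l,at_z(p,l["pixel"],108))
a=cv2.imread("pics/t3.png")[180:280,320:420]
b=cv2.imread("pics/s3.png")[165:255,270:360]
cv2.imwrite("pics/c3.png",np.hstack([cv2.resize(a,(400,400),interpolation=2),cv2.resize(b,(400,400),interpolation=2)]))
E
```

```text
[535.3 -24.7  58.4] 7.575 61.737234592437744 35.164082718002234 [ 0.2  0.4 -8.5]
-83.22462018512955 [ 0.  -0.2 -1. ]
piv [534.9 -20.9] saddle exp [541.9 -80.5]
{'pixel': [360.5, 235.5], 'score': 0.7} [536.3 -86.3 108. ]
{'pixel': [380.6, 213.5], 'score': 0.57} [333.4 -55.4 108. ]
```

View pics/c3.png

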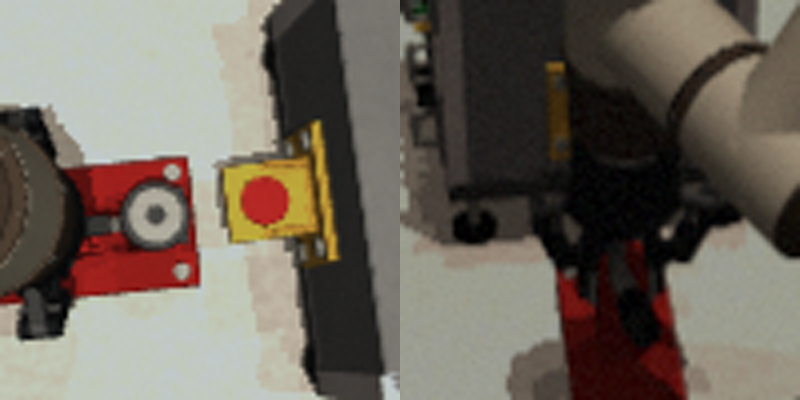

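```bash
python3 - <<'E'
from h import *
np.set_printoptions(precision=1,suppress=True)
t=shot("top")
f=lambda u,v:np.array([u,v])/4-.4+[320,180]
for z in(103,109,115):print(z,at_z(t,f(156,215),z))
a,b=at_z(t,f(187,157),19),at_z(t,f(199,285),19);print(a,b,np.linalg.norm(a-b),np.degrees(np.arctan2(*(a-b)[1::-1]))-90,"mid",(a+b)/2)
print("spot",at_z(t,f(265,200),147))
E
```

```text
103 [541.7 -82.2 103. ]
109 [541.3 -81.6 109. ]
115 [540.9 -81.  115. ]
[ 585.5 -109.8   19. ] [ 503.2 -118.5   19. ] 82.75567493109497 -83.97128078599408 mid [ 544.4 -114.2   19. ]
spot [ 548.4 -140.6  147. ]
```

```bash
python3 - <<'E'
from h import *
c=cur();r=c[1]
for d in([3.5,-30,0],[6.9,-60,0],[6.9,-60,-9],[6.9,-60,-12.5]): rel(c,[(c[0]+d,r)])
E
```

```text
lin [29.6, 0.0, 6.0] rot [0.0, 0.0, 0.0]
lin [59.2, 0.2, 12.0] rot [0.0, 0.0, 0.0]
lin [57.4, 0.2, 20.8] rot [0.0, 0.0, 0.0]
lin [56.7, 0.2, 24.2] rot [0.0, 0.0, 0.0]
```

Emit:
arm_command --rows '[{"grip": 0,"linear": [15,0,3],"rot": [0,0,0]},{"grip": 0,"linear": [30,0,6],"rot": [0,0,0]},{"grip": 0,"linear": [45,0,9],"rot": [0,0,0]},{"grip": 0,"linear": [59.2,0.2,12],"rot": [0,0,0]},{"grip": 0,"linear": [59.2,0.2,12],"rot": [0,0,0]},{"grip": 0,"linear": [59.2,0.2,12],"rot": [0,0,0]}]'

```text
clock: 8.57
position: [542.0, -85.5, 58.6]
ee_rot: [0.743, -0.662, 0.075, 0.065]
contact_force: [-0.8, 0.1, -8.2]
gripper_width: 35.2
grasp_force: 61.8
```

```bash
python3 - <<'E'
from h import *
c=cur();s=arm.read_state();print(c[0],s["contact_force"])
T=np.array([542.2,-84.7,58.4])
for z in(58,52,47): rel(c,[(np.r_[T[:2],z],c[1])])
E
```

```text
[542.04434826 -85.48906027  58.55833342] [-0.84094215  0.0906482  -8.22208221]
lin [-0.9, -0.2, 0.4] rot [0.0, 0.0, 0.0]
lin [-2.1, -0.2, 6.3] rot [0.0, 0.0, 0.0]
lin [-3.0, -0.2, 11.2] rot [0.0, 0.0, 0.0]
```

Emit:
arm_command --rows '[{"grip": 0,"linear": [-1.5,-0.2,4],"rot": [0,0,0]},{"grip": 0,"linear": [-2.2,-0.2,7.5],"rot": [0,0,0]},{"grip": 0,"linear": [-2.8,-0.2,10],"rot": [0,0,0]},{"grip": 0,"linear": [-3,-0.2,11.2],"rot": [0,0,0]},{"grip": 0,"linear": [-3,-0.2,11.2],"rot": [0,0,0]}]'

```text
clock: 9.2
position: [542.2, -84.4, 47.2]
ee_rot: [0.743, -0.661, 0.075, 0.065]
contact_force: [-0.2, 1.2, -6.0]
gripper_width: 35.1
grasp_force: 62.1
```

Emit:
arm_command --rows '[{"grip": 0,"linear": [-0.3,0,1.5],"rot": [0,0,0]},{"grip": 0,"linear": [-0.3,0,1.5],"rot": [0,0,0]}]'

```text
clock: 9.45
position: [542.3, -84.4, 47.1]
ee_rot: [0.743, -0.661, 0.076, 0.066]
contact_force: [-4.9, 3.5, 4.5]
gripper_width: 35.5
grasp_force: 63.3
```

Emit:
arm_command --rows '[{"grip": 1,"linear": [0,0,0],"rot": [0,0,0]},{"grip": 1,"linear": [0,0,0],"rot": [0,0,0]},{"grip": 1,"linear": [0,0,0],"rot": [0,0,0]},{"grip": 1,"linear": [0,0,0],"rot": [0,0,0]},{"grip": 1,"linear": [0,0,-30],"rot": [0,0,0]},{"grip": 1,"linear": [0,0,-75],"rot": [0,0,0]},{"grip": 1,"linear": [0,0,-120],"rot": [0,0,0]},{"grip": 0,"linear": [-40,0,-160],"rot": [0,0,0]},{"grip": 0,"linear": [-90,0,-160],"rot": [0,0,0]},{"grip": 0,"linear": [-90,0,-160],"rot": [0,0,0]}]'

```text
clock: 10.7
position: [527.7, 37.0, 184.4]
ee_rot: [0.745, -0.66, 0.075, 0.065]
contact_force: [-0.2, 1.0, 0.9]
gripper_width: 32.3
grasp_force: 0.0
```

```bash
python3 - <<'E'
from h import *
np.set_printoptions(precision=1,suppress=True)
c=cur();s=arm.read_state();print(c[0],s["clock"],s["contact_force"],s["gripper_width"])
t=shot("top","t4.png");sc=shot("scene","s4.png")
for n,p in(("t",t),("s",sc)):
  for q,z in(("handle_grip",130),("lift_pad",127),("saddle_top",98)):
    for l in models.tip_of(p,q)[:1]: print(n,q,l,at_z(p,l["pixel"],z)[:2])
print(proj(sc,[548.2,-140.9,98]),proj(sc,[548.2,-140.9,127]),proj(sc,[526.7,50.9,130]))
a=cv2.imread("pics/t4.png")[170:290,300:420]
b=cv2.imread("pics/s4.png")[165:255,270:360]
cv2.imwrite("pics/c4.png",np.hstack([cv2.resize(a,(400,400),interpolation=2),cv2.resize(b,(400,400),interpolation=2)]))
y=np.radians(-83.4)
rel(c,[pose(526.7,50.9,z,y) for z in(210,160)])
E
```

```text
[527.7  37.  184.4] 10.7 [-0.2  1.   0.9] 32.32687987301669
t handle_grip {'pixel': [307.8, 237.9], 'score': 0.82} [527.   38.9]
t lift_pad {'pixel': [382.6, 229.1], 'score': 0.79} [ 551.1 -136.1]
t saddle_top {'pixel': [384.1, 231.2], 'score': 0.61} [ 548.4 -144. ]
s handle_grip {'pixel': [318.8, 229.9], 'score': 0.48} [532.9  61.9]
s lift_pad {'pixel': [314.0, 193.0], 'score': 0.67} [ 553.1 -142.1]
s saddle_top {'pixel': [318.1, 198.4], 'score': 0.48} [ 539.6 -151.8]
[np.float64(315.4907312344477), np.float64(200.23762907745927)] [np.float64(315.4314900324636), np.float64(193.20816954113667)] [np.float64(320.85085412746133), np.float64(227.71517401147383)]
lin [-8.6, -0.8, -27.9] rot [-0.003, -0.199, 0.005]
lin [-18.5, -0.7, 21.1] rot [-0.003, -0.199, 0.005]
```

View pics/c4.png

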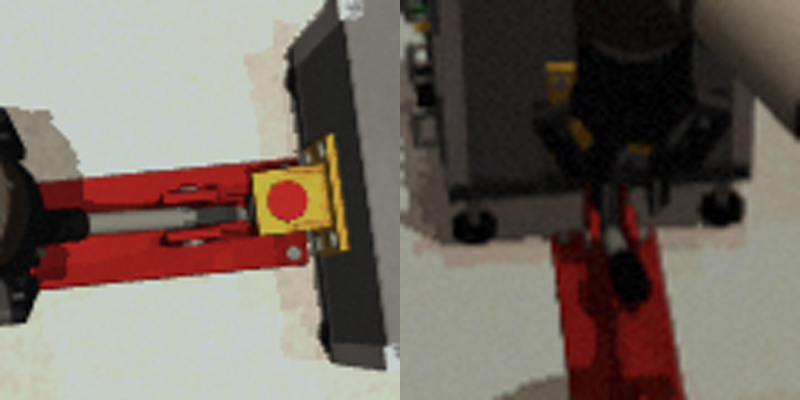

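The jack stands with its saddle hidden under the tongue. The front base corner is at (306,262) in the left crop, and the handle is free and up. I'll check that corner, then move over the grip.

```bash
python3 - <<'E'
from h import *
np.set_printoptions(precision=1,suppress=True)
t=shot("top")
f=lambda u,v:np.array([u,v])/(400/120)-.35+[300,170]
print(at_z(t,f(306,262),8),"exp 510.3 -180.4");print(at_z(t,f(285,202),147))
u=np.radians(-83.6)
for jx,jy,z in((95,-42,8),(95,42,8),(-40,-42,8),(-40,42,8),(20,18,85),(-20,-18,85)):
  X=[541.5+jx*np.cos(u)-jy*np.sin(u),-81.3+jx*np.sin(u)+jy*np.cos(u),z];print(jx,jy,(np.array(proj(t,X))+.35-[300,170])*400/120)
E
```

```text
[ 511.4 -177.     8. ] exp 510.3 -180.4
[ 546.9 -139.   147. ]
95 -42 [310.3 263.4]
95 42 [299.3 156.3]
-40 -42 [137.5 279.6]
-40 42 [127.1 172.3]
20 18 [217.7 187.3]
-20 -18 [168.  241.4]
```

Emit:
arm_command --rows '[{"grip": 0,"linear": [-5,-0.5,-15],"rot": [-0.002,-0.1,0.003]},{"grip": 0,"linear": [-8.6,-0.8,-28],"rot": [-0.003,-0.2,0.005]},{"grip": 0,"linear": [-13,-0.8,-4],"rot": [-0.003,-0.2,0.005]},{"grip": 0,"linear": [-18.5,-0.7,21],"rot": [-0.003,-0.2,0.005]},{"grip": 0,"linear": [-18.5,-0.7,21],"rot": [-0.003,-0.2,0.005]}]'

```text
clock: 11.78
position: [525.7, 47.7, 158.5]
ee_rot: [0.745, -0.667, -0.001, 0.002]
contact_force: [-0.1, -0.1, -0.4]
gripper_width: -0.1
grasp_force: 0.0
```

Emit:
arm_command --rows '[{"grip": 0,"linear": [-3,0,10],"rot": [0,0,0]},{"grip": 0,"linear": [-3,0,22],"rot": [0,0,0]},{"grip": 0,"linear": [-3,0,34],"rot": [0,0,0]},{"grip": 0,"linear": [-3,0,46],"rot": [0,0,0]},{"grip": 0,"linear": [-3,0,58],"rot": [0,0,0]},{"grip": 0,"linear": [-3,0,68],"rot": [0,0,0]},{"grip": 0,"linear": [-3,0,74],"rot": [0,0,0]},{"grip": 0,"linear": [-3,0,77],"rot": [0,0,0]}]'

```text
clock: 12.78
position: [527.8, 52.5, 83.6]
ee_rot: [0.746, -0.666, 0.0, -0.001]
contact_force: [-0.5, 2.7, 5.9]
gripper_width: 0.2
grasp_force: 2.7
```

Emit:
arm_command --rows '[{"grip": 0,"linear": [0,0,2],"rot": [0,0,0]},{"grip": 0,"linear": [0,0,3],"rot": [0,0,0]},{"grip": 0,"linear": [0,0,3],"rot": [0,0,0]}]'

```text
clock: 13.15
position: [527.9, 52.7, 82.1]
ee_rot: [0.746, -0.666, 0.001, -0.002]
contact_force: [-1.6, 3.3, 12.2]
gripper_width: -0.1
grasp_force: 6.0
```

Emit:
arm_command --rows '[{"grip": 0,"linear": [0,0,-14],"rot": [0,0,0]},{"grip": 0,"linear": [0,0,-30],"rot": [0,0,0]},{"grip": 0,"linear": [0,0,-45],"rot": [0,0,0]},{"grip": 0,"linear": [0,0,-60],"rot": [0,0,0]},{"grip": 0,"linear": [0,0,-76],"rot": [0,0,0]},{"grip": 0,"linear": [0,0,-76],"rot": [0,0,0]},{"grip": 0,"linear": [0,0,-76],"rot": [0,0,0]}]'

```text
clock: 14.02
position: [526.1, 51.5, 155.6]
ee_rot: [0.745, -0.667, -0.001, 0.0]
contact_force: [0.1, 0.3, 0.3]
gripper_width: -0.1
grasp_force: 0.0
```

```bash
python3 - <<'E'
from h import *
np.set_printoptions(precision=1,suppress=True)
sc=shot("scene");t=shot("top","t5.png")
for n,p in(("t",t),("s",sc)):
  for q,z in(("handle_grip",130),("near_foot_a",0)):
    for l in models.tip_of(p,q)[:2]: print(n,q,l,at_z(p,l["pixel"],z)[:2])
c=cur();print(c[0]);rel(c,[pose(526.7,50.9,150,np.radians(-83.4))])
E
```

```text
t near_foot_a {'pixel': [404.5, 270.6], 'score': 0.86} [ 454.2 -212.9]
t near_foot_a {'pixel': [389.2, 195.2], 'score': 0.83} [ 650.9 -171.2]
s handle_grip {'pixel': [319.3, 226.8], 'score': 0.59} [531.6  46.4]
s near_foot_a {'pixel': [288.3, 219.7], 'score': 0.78} [ 645.3 -158.9]
s near_foot_a {'pixel': [340.0, 212.1], 'score': 0.68} [ 462.5 -206.7]
[526.4  51.5 155.7]
lin [0.6, -0.2, 5.7] rot [0.001, 0.0, -0.004]
```

Second stroke.

Emit:
arm_command --rows '[{"grip": 0,"linear": [0,0,10],"rot": [0,0,0]},{"grip": 0,"linear": [0,0,22],"rot": [0,0,0]},{"grip": 0,"linear": [0,0,34],"rot": [0,0,0]},{"grip": 0,"linear": [0,0,46],"rot": [0,0,0]},{"grip": 0,"linear": [0,0,58],"rot": [0,0,0]},{"grip": 0,"linear": [0,0,68],"rot": [0,0,0]},{"grip": 0,"linear": [0,0,75],"rot": [0,0,0]},{"grip": 0,"linear": [0,0,79],"rot": [0,0,0]},{"grip": 0,"linear": [0,0,79],"rot": [0,0,0]}]'

```text
clock: 15.45
position: [528.8, 53.7, 81.3]
ee_rot: [0.746, -0.666, 0.001, -0.003]
contact_force: [-7.8, 7.4, 26.6]
gripper_width: 0.1
grasp_force: 13.1
```

```bash
python3 - <<'E'
from h import *
np.set_printoptions(precision=1,suppress=True)
sc=shot("scene","s6.png");t=shot("top","t6.png")
for n,p in(("t",t),("s",sc)):
  for q,z in(("near_foot_a",0),("lift_pad",127)):
    for l in models.tip_of(p,q)[:2]: print(n,q,l,at_z(p,l["pixel"],z)[:2])
E
```

```text
t near_foot_a {'pixel': [392.0, 196.3], 'score': 0.74} [ 648.1 -178.6]
t near_foot_a {'pixel': [402.4, 271.7], 'score': 0.59} [ 451.2 -207.4]
s near_foot_a {'pixel': [286.0, 214.8], 'score': 0.97} [ 655.3 -187.6]
s near_foot_a {'pixel': [343.7, 214.2], 'score': 0.97} [ 449.4 -194.3]
s lift_pad {'pixel': [317.9, 190.7], 'score': 0.73} [ 540.2 -155.9]
```

```bash
cat > tilt.py <<'E'
import sys
from h import *
from scipy.optimize import least_squares
def tilt(t,s):
    th=np.radians(-83.3);ry=np.array([np.cos(th),np.sin(th),0]);rx=np.array([-np.sin(th),np.cos(th),0])*-1
    O=np.array([548.2,-140.9,0])+157*ry; g=lambda f:cv2.cvtColor(f,cv2.COLOR_RGB2GRAY)
    obs=[]
    for ref,p in(("pics/t0.png",t),("pics/s0.png",s)):
        a=cv2.cvtColor(cv2.imread(ref),cv2.COLOR_BGR2GRAY);b=g(p["frame"])
        m=np.zeros_like(a);n=0
        m[(slice(150,285),slice(372,535)) if "t0" in ref else (slice(120,222),slice(268,352))]=255
        q=cv2.goodFeaturesToTrack(a,150,.02,3,mask=m)
        k=dict(winSize=(11,11),maxLevel=2)
        r,st,e=cv2.calcOpticalFlowPyrLK(a,b,q,None,**k);bk,_,_=cv2.calcOpticalFlowPyrLK(b,a,r,None,**k)
        for u,v,w,e1 in zip(q[:,0],r[:,0],bk[:,0],e[:,0]):
            if np.linalg.norm(u-w)>.15 or np.linalg.norm(u-v)>8 or e1>12: continue
            best=None
            o,d=ray(p,u)
            c=[]
            X=o+d*(245-o[2])/d[2];L=[(X-O)@rx,(X-O)@ry]
            if abs(L[0])<122 and abs(L[1])<127: c.append(X)
            k2=((O-125*ry-o)@ry)/(d@ry);X=o+d*k2
            if abs((X-O)@rx)<122 and 0<X[2]<245: c.append(X)
            if c: obs.append((p,min(c,key=lambda X:np.linalg.norm(X-o)),v,u));n+=1
        print(ref,n)
    F=O+105*ry
    def f(x):
        Rr=R.from_rotvec(rx*x[0]).as_matrix();Rz=R.from_rotvec([0,0,x[3]]).as_matrix()
        return np.ravel([np.array(proj(p,F+Rz@Rr@(X-F)+x[1]*ry+x[2]*rx))-v for p,X,v,_ in obs])
    z=least_squares(f,[0,0,0,0],loss="soft_l1",f_scale=.3,x_scale=[.01,1,1,.01]);res=np.abs(z.fun)
    C=np.linalg.inv(z.jac.T@z.jac)*np.median(res)**2
    near=F-210*ry;Rr=R.from_rotvec(rx*z.x[0]).apply(near-F)[2]
    print("tilt",z.x[0].round(4),"+-",C[0,0]**.5,"near foot lift mm",Rr,"slide ry,rx",z.x[1:3].round(1),"yaw",z.x[3].round(4),"med res",np.median(res))
if __name__=="__main__":
    for a,b in(("t4","s4"),("t6","s6")):
        t=shot("top");s=shot("scene")
        for p,n in((t,a),(s,b)): p["frame"]=cv2.imread(f"pics/{n}.png")[...,::-1].copy()
        tilt(t,s)
E
python3 tilt.py
```

```text
pics/t0.png 62
pics/s0.png 22
tilt 0.0009 +- 0.0002249090064133871 near foot lift mm -0.19815359193972848 slide ry,rx [ 0.2 -0. ] yaw -0.0003 med res 0.06556940584809468
pics/t0.png 36
pics/s0.png 13
tilt -0.0393 +- 0.001744677342395755 near foot lift mm 8.257091367272483 slide ry,rx [-3.7  0.2] yaw -0.0018 med res 0.18234970521069727
```

```bash
python3 - <<'E'
from h import *
s=arm.read_state();print(s["clock"],s["position"],s["contact_force"])
t=shot("top","t7.png");p=shot("scene","s7.png")
from tilt import tilt
tilt(t,p)
a=cv2.imread("pics/t7.png")[170:290,300:420]
b=cv2.imread("pics/s7.png")[165:255,270:360]
cv2.imwrite("pics/c7.png",np.hstack([cv2.resize(a,(400,400),interpolation=2),cv2.convertScaleAbs(cv2.resize(b,(400,400),interpolation=2),alpha=1.8)]))
E
```

```text
15.95 [528.83026415  53.63906131  81.27746058] [-8.61175741  7.92657831 26.27392473]
pics/t0.png 38
pics/s0.png 13
tilt -0.0397 +- 0.001803594062286613 near foot lift mm 8.336627329583015 slide ry,rx [-3.8  0.1] yaw -0.0016 med res 0.1840428341725584
```

View pics/c7.png

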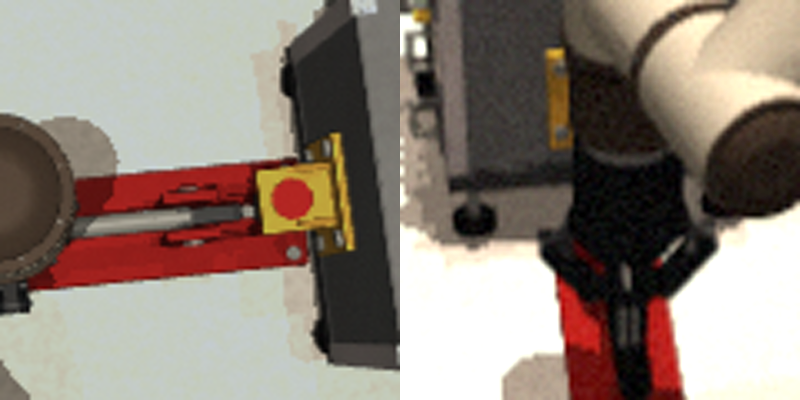

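The lug side is up about 8 mm: the spot has moved to (291,198), the jack sits square under the tongue, and the fingers hold the handle on its stop. I'm handing in now.

```bash
python3 -c "
from bench import job;print(job.job_done())"
```

```text
the job is handed in; nothing more can be done
None
```

The jack is squarely under the lug pad, two full strokes raised both lug-side feet about 8 mm (camera estimate), and I handed in with the handle held fully down.

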